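# Stack and lock component trays in a carrier

## Robot

A 6-joint arm with a two-finger parallel gripper is mounted at the origin on the work surface. World frame = base frame: x ahead of the robot, y to its left, z up, the work surface at z = 0. Lengths are in m, angles in rad, forces in N, time in s.
With the tool pointing down it reaches from about 0.425 to 0.95 m from the base axis. Payload 14.7 kg.
Tool frame: the origin (TCP) lies at the very end of the fingers, on their centre line; the grasp point (between the pads) lies 19 mm behind it; z points along the fingers, y is the line along which they close (so a half turn about z gives the same grasp; the last joint's range is limited). The gripper opens to 85 mm and grips with 20 to 120 N. Pads are 22 mm wide; open, the fingers measure 114 mm over their backs; the gripper's body (76 mm by 85 mm) begins 54 mm behind the grasp point. The pads swing forward as they close: fully open they stand 13 mm farther back than shut.
Start: joints at [1.094, 0.48, 1.596, -0, 1.065, -0.047], TCP at [0.271, 0.591, 0.231] pointing down, gripper open.
Joint ranges: [-2.75, 2.75], [-0.82, 2.05], [0.23, 2.67], [-1.56, 4.7], [0.09, 2.69], [-2.92, 2.92]. Speed limits (rad/s): [1.89, 1.89, 2.39, 3.01, 3.01, 3.01].

## Interface

Orientations are given as a unit quaternion [x, y, z, w].
In Python, from rig import arm gives the robot as it stands.
- The arm moves only by the tool step_arm, never from a script. Its argument "commands" is a list of rows, each a list of 7 numbers: the shift along the tool's x, y, z in m, then the turn, a rotation vector about the tool's x, y, z in rad, then the opening in per cent of the stroke, from 0 (shut) to 100 (fully open). A call has 1 to 10 rows; each row shifts and turns the commanded pose from where the row before left it, along the tool's axes as they then stand; what a row does not reach is not made up. A row lasts 1/8 s, in which the tool goes at most 62.5 mm and 10.7 degrees, less where a joint would pass 70% of its speed; a pose out of reach is approached as far as the arm can. A call is refused whole if a number of a shift passes 0.0625 or a number of a turn 0.188, either way. A call with a gripper value outside its range is refused whole. The fingers move at their own pace and stop on an object; the grip force is fixed at half the most. Time passes only in rows, so rows that do not move let the fingers close. It gives the time, the measured TCP pose, the force, the opening and the grip force at its end, in the units of the state.
- arm.sense(): the state, without advancing time (a new reading comes with each control period).
- arm.capture(name): name is "side" or "top"; returns a dict with "color" (420x560x3 uint8, blue, green, red), "z_map" (420x560 float32, m along the optical axis (not along the pixel's ray), 0 where there is no reading), "fov_y" (degrees; the focal length in pixels is half the picture's height over the tangent of half this angle, whatever the lens; pixels are square), "cx", "cy" (the principal point, pixels), "extrinsics" (4x4, takes a point from camera to world coordinates). Camera axes: x right, y up, looking along -z (the intrinsics and any distortion apply to the point x, -y, -z); pixel columns grow to the right and rows downward; lengths in m; the calibration is good to about 2 mm. A picture is of the moment at which its call begins.
- arm.job_done(): hands the job in; it is judged then, once.
Trained networks look in a picture, given as the dict that the camera call returned (one of the last four; its "shot" number tells which), for a name from the list of things; names that differ only in an ending like _2 or _b are one class to them, and where a whole thing is asked for, a point or a joint stands for the part that bears it (a point fixed in the world has none). Each returns a list of dicts, best first, with "confidence" (0 to 1); they miss things now and then, are a little off and sometimes report something else, mostly with a low value. They report only what shows in the picture. A call takes as long as a camera call.
- arm.masks_of(picture, thing): "region" (420x560 bool, what is visible of it) and "bbox" ([left, top, right, bottom] in pixels, round what is visible of it).
- arm.place_of(picture, thing): "at" ([column, row] in pixels: a listed point, or the origin of a listed thing).
The state is a dict: "clock": time; "joint_pos": joint angles; "joint_vel": joint speeds; "joint_torque": joint torques, N m; "eef_pos": TCP position; "tool_rot": TCP orientation; "ft_force": force on the tool from outside, world axes, zero at the start; "torque": the same for the moment, N m; "grip_width": finger opening in m; "grip_force": force on a finger pad.
Only numpy, scipy, OpenCV 4.12 (cv2) and the standard library are available. Lean on these libraries where they do the work, as an engineer would, in place of code of your own. Each camera call takes 0.05 s, during which the arm holds its last target. There are 200 camera calls.

## Task

Set the full-length pocket tray squarely on the identical tray already lying in the aluminium carrier, then lay the flat cover plate squarely on top, edges flush all round. Then lock the pile by pushing the steel rod along its V-groove, over the cover, until its end touches the end stop. Leave the short tray and everything else on the bench where they are.

Things in the scene. Friction and masses are not known exactly. Their poses are not given: they have to be found in the camera images.
- carrier: Fixed aluminium carrier. Origin: on the bench under the pile's centre. Base plate 150 (x) x 120 (y) x 8 mm; the pile's long side lies along x. The V-groove block is centred on x = -46 mm, 28 mm wide, from y = 37 to 172 mm, top 58 mm above the bench. Opposite stands the end stop post, 28 mm wide, at x = -46 mm, y = -37 to -53 mm, 78 mm high. Each is 7 mm from the pile's side.
- nest (a point): Top of the carrier's base plate at the pile's centre, 8 mm above the bench; axes as the carrier's. The pile's long sides are free of obstacles from x = -32 to 60 mm; cleats 7 mm high on the plate lie 3 mm beyond both short ends of the pile.
- stop_face (a point): Point on the end stop's face that the rod's end must touch, on the rod's axis, 63 mm above the bench; axes as the carrier's. The rod slides towards it along the carrier's -y. With the rod home the rod's centre lies 85 mm from this point along +y.
- tray_base_mid (a point): Black plastic pocket tray, 120 (x) x 60 (y) x 16 mm, already lying loose in the carrier. Point at its centre, half-way up (8 mm above its underside).
- tray_mid (a point): The pocket tray to be stacked: black plastic, 120 (x) x 60 (y) x 16 mm, solid outer side walls 4 mm thick with open pockets on top, about 0.14 kg, lying flat on the bench. Point at its centre, half-way up. It may be turned end for end.
- cover_mid (a point): Flat solid cover plate without pockets: black plastic with a thin grey inlay on its top, 120 (x) x 60 (y) x 12 mm, about 0.15 kg, lying flat on the bench. Point at its centre, half-way up. It may be turned end for end.
- rod_mid (a point): Steel locking rod, 16 mm diameter, 170 mm long along its y, about 0.2 kg, loose in the V-groove. Point at its centre, 63 mm above the bench; 13 mm of it stand proud of the block. At the start its front end is 6 to 26 mm back from the block's edge by the pile and its rear end overhangs the block. It slides easily, can roll, and passes 3 mm above the cover of a finished pile.
- short_tray_mid (a point): Short black pocket tray, 80 (x) x 60 (y) x 16 mm, on the bench: not wanted, leave it alone. Point at its centre.
- board: Green circuit board with chips, 100 x 140 x 8 mm, on the bench: leave alone. Origin at its underside.
- driver: Screwdriver 170 mm long lying on the bench: leave alone.
- tweezers: Steel tweezers 124 x 10 x 10 mm lying flat: leave alone. Origin at the underside.
- spool: Solder spool, 56 mm diameter, 40 mm high, standing: leave alone. Origin at its underside.
- flux: White plastic bottle, 48 mm diameter, 110 mm high: leave alone. Origin at its underside.
- jar: Amber jar, 64 mm diameter, 70 mm high: leave alone. Origin at its underside.

How it is judged:
By the outcome, as a careful person would: the job done as asked, in the order asked, and still so for the second after the job is handed in, with the robot touching nothing.
It also fails if it takes over 61 s, if anything falls off the work surface, if the arm or the gripper's body presses on something with over 40 N, if the wrist force passes 120 N, or if a joint passes its speed limit or range.

## Working session

There is one attempt and no reset: what is moved stays moved. The work goes in short steps, Python scripts to look and compute and a tool call to move; the robot and the scene stay as the last step left them, time stands still between calls to the robot, and variables do not carry over. Pictures are saved under pics/ and viewed, at most 10 in all, crops included, and the job is handed in when it is done.

Besides the shell and the picture viewer there is one more tool, called as name(argument=value, ...) on one line, values as JSON. step_arm: Moves the arm, as the interface text tells. Its arguments: {"type":"object","properties":{"commands":{"type":"array","items":{"type":"array","items":{"type":"number"}}}},"required":["commands"]}

```bash
mkdir -p pics; ls
cat > h.py <<'E'
import numpy as np, cv2
from rig import arm
from scipy.spatial.transform import Rotation as R
def f(p): return 210/np.tan(np.radians(p["fov_y"])/2)
def cloud(p):
    v,u=np.mgrid[0:420,0:560]; d=p["z_map"].astype(float); F=f(p)
    c=np.stack([(u-p["cx"])/F*d,-(v-p["cy"])/F*d,-d,np.ones_like(d)],-1)
    w=c@np.array(p["extrinsics"]).T
    w[d==0]=np.nan
    return w[...,:3]
def px2w(p,uv,z):
    F=f(p);E=np.array(p["extrinsics"])
    r=E[:3,:3]@np.array([(uv[0]-p["cx"])/F,-(uv[1]-p["cy"])/F,-1]);o=E[:3,3]
    return o+r*(z-o[2])/r[2]
E
cat > a.py <<'E'
from h import *
np.set_printoptions(precision=4,suppress=True)
for n in ["top","side"]:
    p=arm.capture(n); cv2.imwrite(f"pics/{n}0.png",p["color"]); W=cloud(p)
    print(n,p.keys(),p["fov_y"],p["cx"],p["cy"]); print(np.array(p["extrinsics"]))
    for t,z in [("carrier",0),("nest",.008),("stop_face",.063),("tray_base_mid",.016),("tray_mid",.008),("cover_mid",.006),("rod_mid",.063),("short_tray_mid",.008)]:
        for r in arm.place_of(p,t)[:2]: print(t,"pt",np.round(r["at"],1),round(r["confidence"],2),px2w(p,r["at"],z))
        if t in("carrier","nest","stop_face"):continue
        for r in arm.masks_of(p,t)[:2]:
            q=W[r["region"]];q=q[~np.isnan(q[:,0])]
            b=cv2.minAreaRect(q[:,:2].astype(np.float32))
            print("   mask",r["bbox"],round(r["confidence"],2),len(q),np.nanmedian(q,0),b)
print(arm.sense())
E
python3 a.py
```

```text
pics
top dict_keys(['color', 'z_map', 'fov_y', 'cx', 'cy', 'extrinsics', 'shot']) 43.8019071641813 285.0465131566135 212.69790883931543
[[ 0.016   0.9875 -0.1566  0.3714]
 [-0.9999  0.0161 -0.001   0.0394]
 [ 0.0016  0.1566  0.9877  1.3517]
 [ 0.      0.      0.      1.    ]]
carrier pt [399.  220.8] 0.65 [ 0.5692 -0.2575  0.    ]
carrier pt [458.  220.4] 0.27 [ 0.5727 -0.4118  0.    ]
nest pt [400.9 216.7] 0.93 [ 0.5789 -0.2609  0.008 ]
stop_face pt [421.7 228.4] 0.92 [ 0.5418 -0.2998  0.063 ]
stop_face pt [304.3 169. ] 0.42 [ 0.6886 -0.0062  0.063 ]
tray_base_mid pt [402.3 214.3] 0.92 [ 0.584  -0.2628  0.016 ]
   mask [388.8, 188.8, 417.4, 242.5] 0.66 1174 [ 0.5787 -0.2614  0.0158] ((0.5795358419418335, -0.2609391212463379), (0.1282206028699875, 0.07037006318569183), 5.818890571594238)
   mask [316.9, 231.2, 390.9, 250.2] 0.17 472 [ 0.5072 -0.1304  0.0684] ((0.5100834369659424, -0.1279301792383194), (0.02195328287780285, 0.16987775266170502), 8.61109447479248)
tray_mid pt [175.9 213.9] 0.85 [0.5767 0.3247 0.008 ]
tray_mid pt [422.8 228.4] 0.37 [ 0.5491 -0.3171  0.008 ]
   mask [153
[... 2935 characters left out ...]
058), 19.112667083740234)
   mask [265.9, 250.3, 373.0, 325.8] 0.7 2529 [ 0.5136 -0.2309  0.0118] ((0.5681908130645752, -0.2048286646604538), (0.1584104746580124, 0.23923005163669586), 5.947672367095947)
{'clock': 1.4, 'joint_pos': array([ 1.0944,  0.4802,  1.5963,  0.    ,  1.0651, -0.0466]), 'joint_vel': array([-0.0009,  0.0002,  0.002 , -0.0015,  0.0002,  0.0005]), 'joint_torque': array([  0.004 , -95.051 , -43.0648,   0.0003,   0.0013,   0.    ]), 'eef_pos': array([0.2708, 0.5909, 0.2313]), 'tool_rot': array([0.2133, 0.977 , 0.    , 0.    ]), 'ft_force': array([-0.219 , -0.072 , -0.0452]), 'torque': array([ 0.0033, -0.0231, -0.0359]), 'grip_force': 0.0, 'grip_width': 0.08541777918117412}
```

Run:
```python
import cv2
i=cv2.imread("pics/top0.png")[130:330,120:520]
cv2.imwrite("pics/top0c.png",cv2.resize(i,(800,400),interpolation=cv2.INTER_CUBIC))
i=cv2.imread("pics/side0.png")[120:360,170:490]
cv2.imwrite("pics/side0c.png",cv2.resize(i,(800,600),interpolation=cv2.INTER_CUBIC))
```

```text
(no output)
```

View pics/top0c.png

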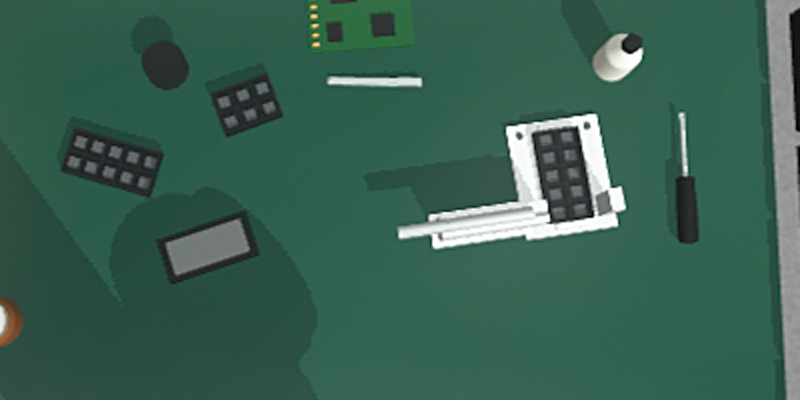

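View pics/side0c.png

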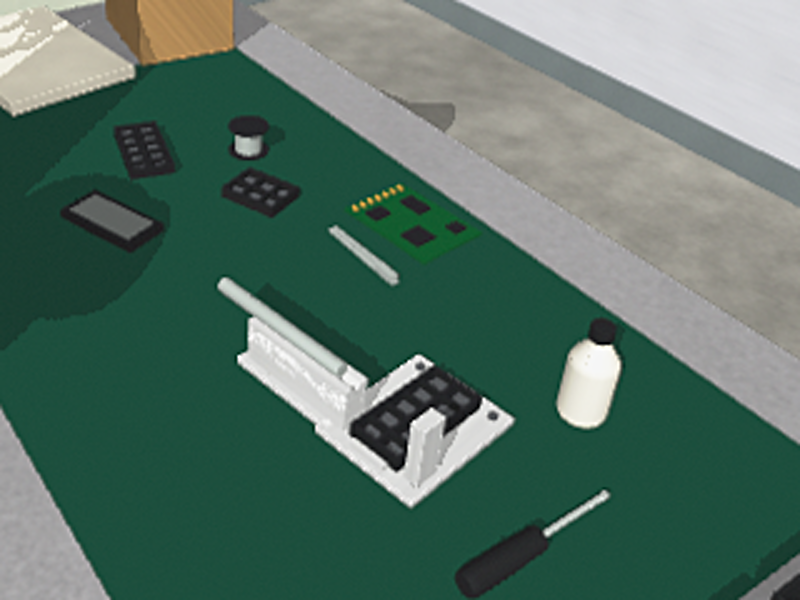

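```bash
cat >> h.py <<'E'
from scipy.optimize import minimize
def proj(p,P):
    E=np.linalg.inv(np.array(p["extrinsics"]));c=P@E[:3,:3].T+E[:3,3];F=f(p)
    return np.c_[p["cx"]+F*c[:,0]/-c[:,2], p["cy"]-F*c[:,1]/-c[:,2]]
def box(x,y,yaw,z0,z1,L=.12,B=.06):
    c,s=np.cos(yaw),np.sin(yaw)
    return np.array([[x+c*a*L/2-s*b*B/2,y+s*a*L/2+c*b*B/2,z] for a in(-1,1) for b in(-1,1) for z in(z0,z1)])
def objness(p,dark):
    I=p["color"].astype(float)
    g=I[...,1]-(I[...,0]+I[...,2])/2
    if dark: return np.clip((130-I.max(-1))/60,0,1)
    return np.clip((14-g)/8,0,1)
def fit(p,x,y,yaw,z0,z1,dark=False,S=6):
    "fit a box to the picture; yaw in rad"
    uv=proj(p,np.array([[x,y,z0]]))[0].astype(int); o=uv-45
    m=objness(p,dark)[o[1]:o[1]+90,o[0]:o[0]+90]
    M=cv2.resize(m,None,fx=S,fy=S,interpolation=cv2.INTER_LINEAR)
    def cost(t):
        h=(proj(p,box(x+t[0]/1e3,y+t[1]/1e3,yaw+t[2]/100,z0,z1))-o+.5)*S-.5
        q=np.zeros(M.shape,np.uint8); cv2.fillConvexPoly(q,cv2.convexHull((h*16).round().astype(np.int32)),1,shift=4)
        big=cv2.dilate(q,np.ones((4*S,4*S)))
        ins=M[q>0]; ring=M[(big>0)&(q==0)]
        # inside: pockets count as object
        return ((1-ins).sum()+ring.sum())/q.sum()
    r=min((minimize(cost,s,method="Nelder-Mead",options=dict(initial_simplex=np.array(s)+np.array([[0,0,0],[4,0,0],[0,4,0],[0,0,5]]))) for s in([0,0,0],[-2,-2,-2])),key=lambda r:r.fun)
    t=r.x
    return np.array([x+t[0]/1e3,y+t[1]/1e3,np.degrees(yaw+t[2]/100),r.fun])
E
python3 - <<'E'
from h import *
np.set_printoptions(precision=4,suppress=True)
for n in["top","side"]:
    p=arm.capture(n)
    print(n,"tray",fit(p,.584,.324,np.radians(74),0,.016))
    print("cover",fit(p,.4765,.196,np.radians(109.8),0,.012))
    print("base",fit(p,.579,-.261,np.radians(8.6),.008,.024,True))
    W=cloud(p); R_=W[...,2]
    r=arm.masks_of(p,"rod_mid")[0]["region"]
    q=W[r];q=q[(q[:,2]>.066)&(q[:,2]<.074)]
    l=cv2.fitLine(q[:,:2].astype(np.float32),cv2.DIST_HUBER,0,.01,.01).ravel()
    d=(q[:,:2]-l[2:])@l[:2]
    print("rod",l,np.degrees(np.arctan2(l[1],l[0])),l[2:]+l[:2]*d.min(),l[2:]+l[:2]*d.max(),len(q))
    # white carrier plate points
    I=p["color"].min(-1); w=(I>150)&(abs(W[...,2]-.008)<.004)&(abs(W[...,0]-.58)<.12)&(abs(W[...,1]+.26)<.1)
    print("plate",cv2.minAreaRect(W[w][:,:2].astype(np.float32)),w.sum())
E
```

```text
top tray [ 0.5851  0.3259 74.593   0.0634]
cover [  0.4765   0.1973 109.9211   0.0599]
base [ 0.5769 -0.259   9.1597  0.2306]
rod [ 0.1635 -0.9865  0.5083 -0.1299] -80.58953 [ 0.4943 -0.0454] [ 0.5219 -0.2118] 323
plate ((0.5729296803474426, -0.23534980416297913), (0.15062306821346283, 0.1697634905576706), 9.061387062072754) 1010
side tray [ 0.5842  0.3261 74.2136  0.0871]
cover [  0.4754   0.1978 108.5245   0.0794]
base [ 0.5771 -0.2586  8.6827  0.3166]
rod [ 0.1735 -0.9848  0.5024 -0.128 ] -80.00838 [ 0.488  -0.0462] [ 0.5172 -0.2121] 293
plate ((0.5700300931930542, -0.23580071330070496), (0.15246453881263733, 0.17027707397937775), 9.019009590148926) 1015
```

```bash
cat > p.py <<'E'
import sys,json
from h import *
# args: x y z yaw_deg(of tool y) n open
def rows(x,y,z,yaw,n,op,s=None):
    s=s or arm.sense(); p=np.array(s["eef_pos"]); Q=R.from_quat(s["tool_rot"])
    yw=np.radians(yaw); yv=np.array([np.cos(yw),np.sin(yw),0]); zv=np.array([0,0,-1.]); T=R.from_matrix(np.c_[np.cross(yv,zv),yv,zv])
    rv=(Q.inv()*T).as_rotvec(); d=(np.array([x,y,z])-p)/n; out=[]
    for i in range(n):
        Qi=Q*R.from_rotvec(rv*i/n); out.append([round(float(a),4) for a in [*Qi.inv().apply(d),*(rv/n)]]+[op])
    return out
if __name__=="__main__":
    a=list(map(float,sys.argv[1:])); s=arm.sense()
    print(np.round(s["eef_pos"],4),s["ft_force"].round(1),s["grip_width"]); print(json.dumps(rows(*a[:4],int(a[4]),a[5])))
E
python3 p.py .585 .326 .08 -15.6 10 100
```

```text
[0.2708 0.5908 0.2313] [-0.2  1.2 -0.7] 0.08514372833924008
[[-0.0396, -0.011, 0.0151, -0.0, 0.0, 0.1413, 100.0], [-0.0408, -0.0053, 0.0151, -0.0, 0.0, 0.1413, 100.0], [-0.0411, 0.0005, 0.0151, -0.0, 0.0, 0.1413, 100.0], [-0.0406, 0.0063, 0.0151, -0.0, 0.0, 0.1413, 100.0], [-0.0393, 0.0119, 0.0151, -0.0, 0.0, 0.1413, 100.0], [-0.0372, 0.0174, 0.0151, -0.0, 0.0, 0.1413, 100.0], [-0.0344, 0.0224, 0.0151, -0.0, 0.0, 0.1413, 100.0], [-0.0309, 0.0271, 0.0151, -0.0, 0.0, 0.1413, 100.0], [-0.0268, 0.0311, 0.0151, -0.0, 0.0, 0.1413, 100.0], [-0.0222, 0.0346, 0.0151, -0.0, 0.0, 0.1413, 100.0]]
```

step_arm(commands=[[-0.0396, -0.011, 0.0151, 0, 0, 0.1413, 100], [-0.0408, -0.0053, 0.0151, 0, 0, 0.1413, 100], [-0.0411, 0.0005, 0.0151, 0, 0, 0.1413, 100], [-0.0406, 0.0063, 0.0151, 0, 0, 0.1413, 100], [-0.0393, 0.0119, 0.0151, 0, 0, 0.1413, 100], [-0.0372, 0.0174, 0.0151, 0, 0, 0.1413, 100], [-0.0344, 0.0224, 0.0151, 0, 0, 0.1413, 100], [-0.0309, 0.0271, 0.0151, 0, 0, 0.1413, 100], [-0.0268, 0.0311, 0.0151, 0, 0, 0.1413, 100], [-0.0222, 0.0346, 0.0151, 0, 0, 0.1413, 100]])

```text
clock: 2.85
eef_pos: [0.5861, 0.3252, 0.0798]
tool_rot: [0.798, 0.603, 0.0, 0.0]
ft_force: [-0.1, -0.0, 0.8]
grip_width: 0.0854
grip_force: 0.0
```

```bash
python3 p.py .585 .326 .006 -15.6 6 100
python3 - <<'E'
from h import *
p=arm.capture("top"); cv2.imwrite("pics/t1.png",cv2.resize(p["color"][160:260,100:260],(800,500),interpolation=cv2.INTER_CUBIC))
q=arm.capture("side"); cv2.imwrite("pics/s1.png",cv2.resize(q["color"][100:220,160:320],(800,600),interpolation=cv2.INTER_CUBIC))
s=arm.sense();print(s["tool_rot"],s["joint_pos"])
E
```

```text
[0.5861 0.3252 0.0798] [-0.1 -0.   0.8] 0.08538745881305182
[[0.0001, -0.0002, 0.0123, 0.0, -0.0, -0.0007, 100.0], [0.0001, -0.0002, 0.0123, 0.0, -0.0, -0.0007, 100.0], [0.0001, -0.0002, 0.0123, 0.0, -0.0, -0.0007, 100.0], [0.0001, -0.0002, 0.0123, 0.0, -0.0, -0.0007, 100.0], [0.0001, -0.0002, 0.0123, 0.0, -0.0, -0.0007, 100.0], [0.0001, -0.0002, 0.0123, 0.0, -0.0, -0.0007, 100.0]]
[ 7.98516240e-01  6.01972994e-01 -5.36637680e-04  2.01406190e-04] [ 4.58216895e-01  6.75357298e-01  1.66548281e+00 -8.29521119e-04
  8.01731949e-01  7.37650890e-01]
```

step_arm(commands=[[0, 0, 0.0128, 0, 0, 0, 100], [0, 0, 0.0128, 0, 0, 0, 100], [0, 0, 0.0128, 0, 0, 0, 100], [0, 0, 0.0128, 0, 0, 0, 100], [0, 0, 0.0128, 0, 0, 0, 100], [0, 0, 0.0128, 0, 0, 0, 100], [0, 0, 0, 0, 0, 0, 100], [0, 0, 0, 0, 0, 0, 50], [0, 0, 0, 0, 0, 0, 0], [0, 0, 0, 0, 0, 0, 0]])

```text
clock: 4.2
eef_pos: [0.5854, 0.3263, 0.0045]
tool_rot: [0.796, 0.605, 0.001, 0.0]
ft_force: [-0.8, -0.6, 5.6]
grip_width: 0.058
grip_force: 64.3
```

step_arm(commands=[[0, 0, 0, 0, 0, 0, 0], [0, 0, 0, 0, 0, 0, 0], [0, 0, 0, 0, 0, 0, 0]])

```text
clock: 4.58
eef_pos: [0.5855, 0.3263, 0.0045]
tool_rot: [0.796, 0.605, 0.001, 0.0]
ft_force: [-0.5, -0.1, 5.0]
grip_width: 0.058
grip_force: 64.3
```

step_arm(commands=[[0, 0, -0.01, 0, 0, 0, 0], [0, 0, -0.02, 0, 0, 0, 0], [0, 0, -0.025, 0, 0, 0, 0], [0, 0, -0.025, 0, 0, 0, 0], [0, 0, -0.025, 0, 0, 0, 0], [0, 0, -0.025, 0, 0, 0, 0], [0, 0, -0.01, 0, 0, 0, 0], [0, 0, 0, 0, 0, 0, 0]])

```text
clock: 5.58
eef_pos: [0.5854, 0.3263, 0.1446]
tool_rot: [0.796, 0.605, 0.001, 0.0]
ft_force: [-0.4, 0.5, -1.7]
grip_width: 0.0579
grip_force: 64.6
```

```bash
python3 - <<'E'
from h import *
np.set_printoptions(precision=4,suppress=True)
s=arm.sense();x,y,z=s["eef_pos"];print(s["eef_pos"],s["grip_width"],s["ft_force"],R.from_quat(s["tool_rot"]).as_matrix()[:,1])
for n in["top","side"]:
    p=arm.capture(n); 
    for z0 in(z-.004,): print(n,fit(p,x,y,np.radians(74.4),z0,z0+.016))
    cv2.imwrite(f"pics/{n}2.png",p["color"])
E
python3 p.py .577 -.259 .146 -80.8 20 0
```

```text
[0.5854 0.3263 0.1446] 0.05785513537861056 [-0.419   0.4974 -1.7018] [ 0.9632 -0.2687  0.0013]
top [ 0.5824  0.3275 79.4646  0.2004]
side [ 0.5918  0.3192 63.9382  0.2996]
[0.5846 0.3259 0.143 ] [ 0.9  0.3 -2. ] 0.057876243043642514
[[-0.0283, 0.0075, -0.0001, -0.0, 0.0, 0.0569, 0.0], [-0.0278, 0.0091, -0.0001, -0.0, 0.0, 0.0569, 0.0], [-0.0272, 0.0107, -0.0001, -0.0, 0.0, 0.0569, 0.0], [-0.0266, 0.0122, -0.0001, -0.0, 0.0, 0.0569, 0.0], [-0.0259, 0.0137, -0.0001, -0.0, 0.0, 0.0569, 0.0], [-0.025, 0.0151, -0.0001, -0.0, 0.0, 0.0569, 0.0], [-0.0241, 0.0165, -0.0001, -0.0, 0.0, 0.0569, 0.0], [-0.0232, 0.0179, -0.0001, -0.0, 0.0, 0.0569, 0.0], [-0.0221, 0.0192, -0.0001, -0.0, 0.0, 0.0569, 0.0], [-0.021, 0.0204, -0.0001, -0.0, 0.0, 0.0569, 0.0], [-0.0198, 0.0215, -0.0001, -0.0, 0.0, 0.0569, 0.0], [-0.0185, 0.0226, -0.0002, -0.0, 0.0, 0.0569, 0.0], [-0.0172, 0.0237, -0.0002, -0.0, 0.0, 0.0569, 0.0], [-0.0158, 0.0246, -0.0002, -0.0, 0.0, 0.0569, 0.0], [-0.0144, 0.0255, -0.0002, -0.0, 0.0, 0.0569, 0.0], [-0.0129, 0.0262, -0.0002, -0.0, 0.0, 0.0569, 0.0], [-0.0114, 0.0269, -0.0002, -0.0, 0.0, 0.0569, 0.0], [-0.0099, 0.0275, -0.0002, -0.0, 0.0, 0.0569, 0.0], [-0.0083, 0.028, -0.0002, -0.0, 0.0, 0.0569, 0.0], [-0.0067, 0.0285, -0.0002, -0.0, 0.0, 0.0569, 0.0]]
```

step_arm(commands=[[-0.0283, 0.0075, 0, 0, 0, 0.0569, 0], [-0.0278, 0.0091, 0, 0, 0, 0.0569, 0], [-0.0272, 0.0107, 0, 0, 0, 0.0569, 0], [-0.0266, 0.0122, 0, 0, 0, 0.0569, 0], [-0.0259, 0.0137, 0, 0, 0, 0.0569, 0], [-0.025, 0.0151, 0, 0, 0, 0.0569, 0], [-0.0241, 0.0165, 0, 0, 0, 0.0569, 0], [-0.0232, 0.0179, 0, 0, 0, 0.0569, 0], [-0.0221, 0.0192, 0, 0, 0, 0.0569, 0], [-0.021, 0.0204, 0, 0, 0, 0.0569, 0]])

```text
clock: 6.92
eef_pos: [0.5806, 0.0326, 0.1425]
tool_rot: [0.934, 0.356, -0.001, -0.0]
ft_force: [0.1, -0.4, -1.4]
grip_width: 0.058
grip_force: 64.5
```

step_arm(commands=[[-0.0198, 0.0215, 0, 0, 0, 0.0569, 0], [-0.0185, 0.0226, 0, 0, 0, 0.0569, 0], [-0.0172, 0.0237, 0, 0, 0, 0.0569, 0], [-0.0158, 0.0246, 0, 0, 0, 0.0569, 0], [-0.0144, 0.0255, 0, 0, 0, 0.0569, 0], [-0.0129, 0.0262, 0, 0, 0, 0.0569, 0], [-0.0114, 0.0269, 0, 0, 0, 0.0569, 0], [-0.0099, 0.0275, 0, 0, 0, 0.0569, 0], [-0.0083, 0.028, 0, 0, 0, 0.0569, 0], [-0.0067, 0.0285, 0, 0, 0, 0.0569, 0]])

```text
clock: 8.18
eef_pos: [0.5769, -0.2595, 0.1423]
tool_rot: [0.997, 0.079, -0.001, -0.001]
ft_force: [0.4, 0.4, 0.1]
grip_width: 0.058
grip_force: 64.5
```

```bash
python3 - <<'E'
from h import *
np.set_printoptions(precision=4,suppress=True)
for n,c in[("top",(160,270,330,490)),("side",(170,340,230,410))]:
    p=arm.capture(n); i=p["color"][c[0]:c[1],c[2]:c[3]]
    cv2.imwrite(f"pics/{n}3.png",cv2.resize(i,None,fx=3.4,fy=3.4,interpolation=cv2.INTER_CUBIC))
E
python3 p.py .577 -.259 .065 -80.8 4 0
```

```text
[ 0.5771 -0.2612  0.1424] [ 0.1  0.3 -1.6] 0.058119069953505305
[[0.0001, -0.0005, 0.0193, -0.0, 0.0002, -0.0008, 0.0], [0.0001, -0.0005, 0.0193, -0.0, 0.0002, -0.0008, 0.0], [0.0001, -0.0005, 0.0193, -0.0, 0.0002, -0.0008, 0.0], [0.0001, -0.0005, 0.0193, -0.0, 0.0002, -0.0008, 0.0]]
```

View pics/side3.png

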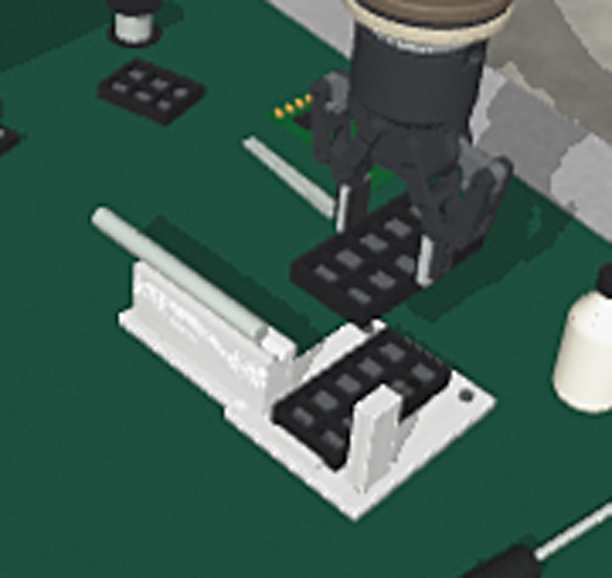

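step_arm(commands=[[0, 0, 0.0175, 0, 0, 0, 0], [0, 0, 0.0175, 0, 0, 0, 0], [0, 0, 0.0175, 0, 0, 0, 0], [0, 0, 0.0175, 0, 0, 0, 0], [0, 0, 0.0175, 0, 0, 0, 0], [0, 0, 0.0175, 0, 0, 0, 0], [0, 0, 0, 0, 0, 0, 0], [0, 0, 0, 0, 0, 0, 0]])

```text
clock: 9.28
eef_pos: [0.5778, -0.2589, 0.0388]
tool_rot: [0.997, 0.08, 0.0, 0.0]
ft_force: [0.6, 0.6, -2.1]
grip_width: 0.0579
grip_force: 64.5
```

step_arm(commands=[[0, 0, 0.003, 0, 0, 0, 0], [0, 0, 0.003, 0, 0, 0, 0], [0, 0, 0.001, 0, 0, 0, 0], [0, 0, 0, 0, 0, 0, 0], [0, 0, 0, 0, 0, 0, 0]])

```text
clock: 9.9
eef_pos: [0.5776, -0.2588, 0.0316]
tool_rot: [0.997, 0.08, 0.0, 0.0]
ft_force: [0.3, -1.0, -1.7]
grip_width: 0.0577
grip_force: 64.5
```

Not in contact yet; lower on until it is.

step_arm(commands=[[0, 0, 0.0015, 0, 0, 0, 0], [0, 0, 0.0015, 0, 0, 0, 0], [0, 0, 0, 0, 0, 0, 0], [0, 0, 0, 0, 0, 0, 0]])

```text
clock: 10.4
eef_pos: [0.5776, -0.2588, 0.0285]
tool_rot: [0.997, 0.08, 0.0, 0.0]
ft_force: [-0.1, 1.0, 1.0]
grip_width: 0.0581
grip_force: 64.8
```

step_arm(commands=[[0, 0, 0, 0, 0, 0, 80], [0, 0, 0, 0, 0, 0, 90], [0, 0, 0, 0, 0, 0, 90], [0, 0, 0.004, 0, 0, 0, 90], [0, 0, 0.004, 0, 0, 0, 90], [0, 0, 0.004, 0, 0, 0, 90], [0, 0, 0, 0, 0, 0, 90]])

```text
clock: 11.28
eef_pos: [0.5773, -0.2586, 0.016]
tool_rot: [0.997, 0.08, -0.0, -0.0]
ft_force: [-0.2, -0.0, -0.1]
grip_width: 0.0765
grip_force: 0.0
```

step_arm(commands=[[0, 0, 0, 0, 0, 0, 65], [0, 0, 0, 0, 0, 0, 40], [0, 0, 0, 0, 0, 0, 0], [0, 0, 0, 0, 0, 0, 0], [0, 0, 0, 0, 0, 0, 0], [0, 0, 0, 0, 0, 0, 0]])

```text
clock: 12.02
eef_pos: [0.5776, -0.2587, 0.0168]
tool_rot: [0.997, 0.08, 0.0, 0.0]
ft_force: [-1.9, 1.0, 6.4]
grip_width: 0.0588
grip_force: 65.7
```

step_arm(commands=[[0, 0, 0, 0, 0, 0, 80], [0, 0, 0, 0, 0, 0, 100], [0, 0, 0, 0, 0, 0, 100], [0, 0, -0.02, 0, 0, 0, 100], [0, 0, -0.04, 0, 0, 0, 100], [0, 0, -0.04, 0, 0, 0, 100], [0, 0, -0.03, 0, 0, 0, 100], [0, 0, 0, 0, 0, 0, 100]])

```text
clock: 13.02
eef_pos: [0.5791, -0.2596, 0.1505]
tool_rot: [0.997, 0.08, 0.002, 0.001]
ft_force: [-0.2, 0.6, -0.2]
grip_width: 0.0854
grip_force: 0.0
```

```bash
python3 p.py .4765 .197 .13 20 18 100
```

```text
[ 0.5791 -0.2596  0.1505] [-0.2  0.6 -0.2] 0.0853601007724491
[[-0.0016, -0.026, 0.001, 0.0003, -0.0, -0.0977, 100.0], [0.001, -0.026, 0.0011, 0.0003, -0.0, -0.0977, 100.0], [0.0035, -0.0258, 0.0011, 0.0003, -0.0, -0.0977, 100.0], [0.006, -0.0253, 0.0011, 0.0003, -0.0, -0.0977, 100.0], [0.0084, -0.0246, 0.0011, 0.0003, -0.0, -0.0977, 100.0], [0.0108, -0.0237, 0.0011, 0.0003, -0.0, -0.0977, 100.0], [0.0131, -0.0225, 0.0011, 0.0003, -0.0, -0.0977, 100.0], [0.0152, -0.0211, 0.0011, 0.0003, -0.0, -0.0977, 100.0], [0.0172, -0.0195, 0.0011, 0.0003, -0.0, -0.0977, 100.0], [0.019, -0.0178, 0.0011, 0.0003, -0.0, -0.0977, 100.0], [0.0206, -0.0158, 0.0011, 0.0003, -0.0, -0.0977, 100.0], [0.0221, -0.0137, 0.0011, 0.0003, -0.0, -0.0977, 100.0], [0.0233, -0.0115, 0.0011, 0.0003, -0.0, -0.0977, 100.0], [0.0243, -0.0092, 0.0011, 0.0003, -0.0, -0.0977, 100.0], [0.0251, -0.0068, 0.0011, 0.0003, -0.0, -0.0977, 100.0], [0.0256, -0.0043, 0.0011, 0.0003, -0.0, -0.0977, 100.0], [0.0259, -0.0018, 0.0011, 0.0003, -0.0, -0.0977, 100.0], [0.026, 0.0008, 0.0011, 0.0003, -0.0, -0.0977, 100.0]]
```

step_arm(commands=[[-0.0016, -0.026, 0.001, 0, 0, -0.0977, 100], [0.001, -0.026, 0.0011, 0, 0, -0.0977, 100], [0.0035, -0.0258, 0.0011, 0, 0, -0.0977, 100], [0.006, -0.0253, 0.0011, 0, 0, -0.0977, 100], [0.0084, -0.0246, 0.0011, 0, 0, -0.0977, 100], [0.0108, -0.0237, 0.0011, 0, 0, -0.0977, 100], [0.0131, -0.0225, 0.0011, 0, 0, -0.0977, 100], [0.0152, -0.0211, 0.0011, 0, 0, -0.0977, 100], [0.0172, -0.0195, 0.0011, 0, 0, -0.0977, 100]])

```text
clock: 14.15
eef_pos: [0.5257, -0.0295, 0.1368]
tool_rot: [0.867, 0.498, -0.0, -0.0]
ft_force: [0.4, -0.1, -0.3]
grip_width: 0.0855
grip_force: 0.0
```

step_arm(commands=[[0.019, -0.0178, 0.0011, 0, 0, -0.0977, 100], [0.0206, -0.0158, 0.0011, 0, 0, -0.0977, 100], [0.0221, -0.0137, 0.0011, 0, 0, -0.0977, 100], [0.0233, -0.0115, 0.0011, 0, 0, -0.0977, 100], [0.0243, -0.0092, 0.0011, 0, 0, -0.0977, 100], [0.0251, -0.0068, 0.0011, 0, 0, -0.0977, 100], [0.0256, -0.0043, 0.0011, 0, 0, -0.0977, 100], [0.0259, -0.0018, 0.0011, 0, 0, -0.0977, 100], [0.026, 0.0008, 0.0011, 0, 0, -0.0977, 100], [0, 0, 0, 0, 0, 0, 100]])

```text
clock: 15.4
eef_pos: [0.4742, 0.199, 0.1268]
tool_rot: [0.573, 0.82, -0.0, -0.0]
ft_force: [-0.6, -0.8, 0.2]
grip_width: 0.0855
grip_force: 0.0
```

```bash
python3 - <<'E'
from h import *
np.set_printoptions(precision=4,suppress=True)
P={}
for n in["top","side"]:
    p=arm.capture(n)
    print(n,"pile",fit(p,.577,-.259,np.radians(9.2),.008,.040,True))
    i=p["color"]; i=i[170:265,340:450] if n=="top" else i[240:335,280:390]
    P[n]=cv2.resize(i,None,fx=5,fy=5,interpolation=cv2.INTER_CUBIC)
cv2.imwrite("pics/pile.png",cv2.resize(np.hstack([P["top"],P["side"]]),(800,346)))
E
python3 p.py .4765 .197 .13 20 1 100
```

```text
top pile [ 0.5779 -0.2595 10.0707  0.2275]
side pile [ 0.5774 -0.2591  8.7876  0.2809]
[0.4746 0.1977 0.1268] [-0.1 -0.1 -0.7] 0.08556509423334521
[[-0.0013, 0.0015, -0.0032, -0.0003, 0.0001, -0.0011, 100.0]]
```

View pics/pile.png

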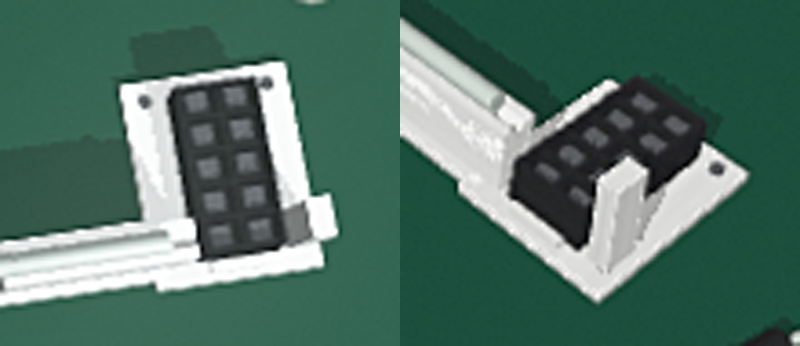

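step_arm(commands=[[-0.0013, 0.001, 0.0155, 0, 0, 0, 100], [0, 0, 0.0155, 0, 0, 0, 100], [0, 0, 0.0155, 0, 0, 0, 100], [0, 0, 0.0155, 0, 0, 0, 100], [0, 0, 0.0155, 0, 0, 0, 100], [0, 0, 0.0155, 0, 0, 0, 100], [0, 0, 0.0155, 0, 0, 0, 100], [0, 0, 0.014, 0, 0, 0, 100], [0, 0, 0, 0, 0, 0, 100], [0, 0, 0, 0, 0, 0, 60]])

```text
clock: 16.75
eef_pos: [0.4764, 0.1971, 0.0045]
tool_rot: [0.574, 0.819, 0.0, 0.0]
ft_force: [-0.8, -0.4, -0.4]
grip_width: 0.0699
grip_force: 0.0
```

step_arm(commands=[[0, 0, 0, 0, 0, 0, 30], [0, 0, 0, 0, 0, 0, 0], [0, 0, 0, 0, 0, 0, 0], [0, 0, 0, 0, 0, 0, 0], [0, 0, 0, 0, 0, 0, 0]])

```text
clock: 17.38
eef_pos: [0.4766, 0.1972, 0.0055]
tool_rot: [0.574, 0.819, 0.001, 0.0]
ft_force: [-4.3, -1.6, 16.2]
grip_width: 0.0567
grip_force: 60.2
```

step_arm(commands=[[0, 0, -0.005, 0, 0, 0, 0], [0, 0, -0.02, 0, 0, 0, 0], [0, 0, -0.03, 0, 0, 0, 0], [0, 0, -0.035, 0, 0, 0, 0], [0, 0, -0.035, 0, 0, 0, 0], [0, 0, -0.02, 0, 0, 0, 0], [0, 0, 0, 0, 0, 0, 0], [0, 0, 0, 0, 0, 0, 0]])

```text
clock: 18.38
eef_pos: [0.4759, 0.1969, 0.1488]
tool_rot: [0.574, 0.819, -0.0, -0.0]
ft_force: [-0.1, -0.6, -1.4]
grip_width: 0.0559
grip_force: 63.9
```

```bash
python3 p.py .5775 -.259 .15 -80.8 18 0
python3 - <<'E'
from h import *
q=arm.capture("side"); cv2.imwrite("pics/s4.png",cv2.resize(q["color"][100:250,130:330],(800,600),interpolation=cv2.INTER_CUBIC))
E
```

```text
[0.4759 0.1969 0.1488] [-0.1 -0.6 -1.4] 0.05594554233732636
[[-0.0257, -0.0033, -0.0001, -0.0, 0.0, 0.0977, 0.0], [-0.0259, -0.0008, -0.0001, -0.0, 0.0, 0.0977, 0.0], [-0.0259, 0.0017, -0.0001, -0.0, 0.0, 0.0977, 0.0], [-0.0256, 0.0042, -0.0001, -0.0, 0.0, 0.0977, 0.0], [-0.0251, 0.0067, -0.0001, -0.0, 0.0, 0.0977, 0.0], [-0.0243, 0.0091, -0.0001, -0.0, 0.0, 0.0977, 0.0], [-0.0233, 0.0115, -0.0001, -0.0, 0.0, 0.0977, 0.0], [-0.0221, 0.0137, -0.0001, -0.0, 0.0, 0.0977, 0.0], [-0.0206, 0.0158, -0.0001, -0.0, 0.0, 0.0977, 0.0], [-0.019, 0.0177, -0.0001, -0.0, 0.0, 0.0977, 0.0], [-0.0172, 0.0195, -0.0001, -0.0, 0.0, 0.0977, 0.0], [-0.0152, 0.021, -0.0001, -0.0, 0.0, 0.0977, 0.0], [-0.0131, 0.0224, -0.0001, -0.0, 0.0, 0.0977, 0.0], [-0.0108, 0.0236, -0.0001, -0.0, 0.0, 0.0977, 0.0], [-0.0085, 0.0245, -0.0001, -0.0, 0.0, 0.0977, 0.0], [-0.006, 0.0252, -0.0001, -0.0, 0.0, 0.0977, 0.0], [-0.0035, 0.0257, -0.0001, -0.0, 0.0, 0.0977, 0.0], [-0.001, 0.0259, -0.0001, -0.0, 0.0, 0.0977, 0.0]]
```

View pics/s4.png

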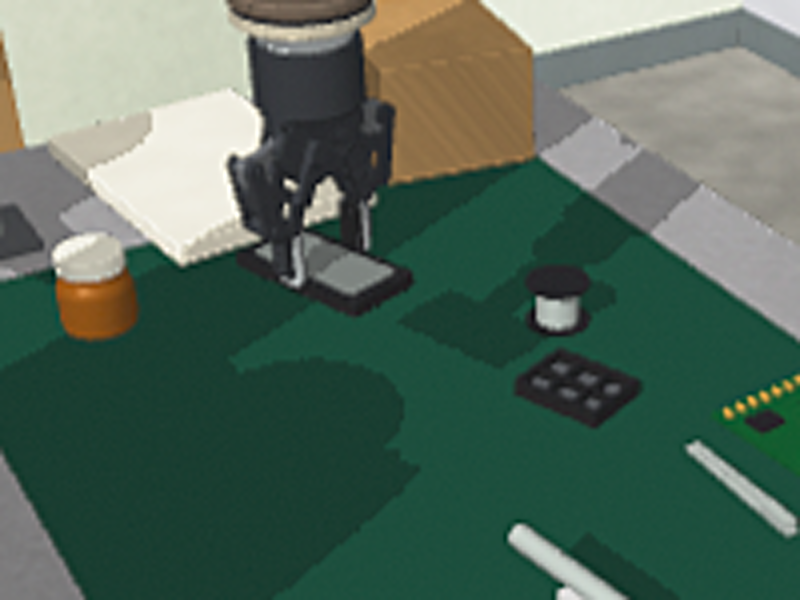

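step_arm(commands=[[-0.0257, -0.0033, 0, 0, 0, 0.0977, 0], [-0.0259, -0.0008, 0, 0, 0, 0.0977, 0], [-0.0259, 0.0017, 0, 0, 0, 0.0977, 0], [-0.0256, 0.0042, 0, 0, 0, 0.0977, 0], [-0.0251, 0.0067, 0, 0, 0, 0.0977, 0], [-0.0243, 0.0091, 0, 0, 0, 0.0977, 0], [-0.0233, 0.0115, 0, 0, 0, 0.0977, 0], [-0.0221, 0.0137, 0, 0, 0, 0.0977, 0], [-0.0206, 0.0158, 0, 0, 0, 0.0977, 0]])

```text
clock: 19.55
eef_pos: [0.5266, -0.0317, 0.1482]
tool_rot: [0.869, 0.496, -0.001, -0.001]
ft_force: [0.2, 0.4, -1.8]
grip_width: 0.056
grip_force: 63.9
```

step_arm(commands=[[-0.019, 0.0177, 0, 0, 0, 0.0977, 0], [-0.0172, 0.0195, 0, 0, 0, 0.0977, 0], [-0.0152, 0.021, 0, 0, 0, 0.0977, 0], [-0.0131, 0.0224, 0, 0, 0, 0.0977, 0], [-0.0108, 0.0236, 0, 0, 0, 0.0977, 0], [-0.0085, 0.0245, 0, 0, 0, 0.0977, 0], [-0.006, 0.0252, 0, 0, 0, 0.0977, 0], [-0.0035, 0.0257, 0, 0, 0, 0.0977, 0], [-0.001, 0.0259, 0, 0, 0, 0.0977, 0], [0, 0, 0, 0, 0, 0, 0]])

```text
clock: 20.8
eef_pos: [0.5777, -0.2602, 0.1479]
tool_rot: [0.997, 0.079, -0.001, -0.0]
ft_force: [0.2, 0.1, -1.1]
grip_width: 0.0564
grip_force: 63.9
```

step_arm(commands=[[0, 0, 0.02, 0, 0, 0, 0], [0, 0, 0.02, 0, 0, 0, 0], [0, 0, 0.02, 0, 0, 0, 0], [0, 0, 0.02, 0, 0, 0, 0], [0, 0, 0.012, 0, 0, 0, 0], [0, 0, 0, 0, 0, 0, 0], [0, 0, 0, 0, 0, 0, 0], [0, 0, 0, 0, 0, 0, 0]])

```text
clock: 21.8
eef_pos: [0.5784, -0.2591, 0.0581]
tool_rot: [0.997, 0.08, 0.001, 0.0]
ft_force: [0.0, 0.5, -1.7]
grip_width: 0.0561
grip_force: 64.0
```

```bash
python3 p.py .5776 -.2588 .045 -80.8 1 0
python3 - <<'E'
from h import *
s=arm.sense(); print(R.from_quat(s["tool_rot"]).as_matrix()[:,1])
E
```

```text
[ 0.5784 -0.2591  0.0581] [ 0.   0.5 -1.7] 0.05612276416741977
[[-0.0007, -0.0004, 0.0131, 0.0007, -0.001, 0.0002, 0.0]]
[ 1.60115035e-01 -9.87098101e-01  7.16930374e-04]
```

step_arm(commands=[[-0.0006, -0.0003, 0.004, 0, 0, 0, 0], [0, 0, 0.004, 0, 0, 0, 0], [0, 0, 0.002, 0, 0, 0, 0], [0, 0, 0.001, 0, 0, 0, 0], [0, 0, 0.001, 0, 0, 0, 0], [0, 0, 0, 0, 0, 0, 0]])

```text
clock: 22.55
eef_pos: [0.5773, -0.2586, 0.0457]
tool_rot: [0.997, 0.08, 0.0, 0.0]
ft_force: [-3.2, 1.1, 6.9]
grip_width: 0.0561
grip_force: 66.1
```

step_arm(commands=[[0, 0, -0.0005, 0, 0, 0, 75], [0, 0, 0, 0, 0, 0, 90], [0, 0, 0, 0, 0, 0, 90], [0, 0, 0.006, 0, 0, 0, 90], [0, 0, 0.008, 0, 0, 0, 90], [0, 0, 0.008, 0, 0, 0, 90], [0, 0, 0, 0, 0, 0, 90], [0, 0, 0, 0, 0, 0, 65]])

```text
clock: 23.55
eef_pos: [0.5773, -0.2586, 0.0237]
tool_rot: [0.997, 0.08, -0.0, -0.0]
ft_force: [0.7, 0.0, 0.3]
grip_width: 0.0606
grip_force: 0.0
```

step_arm(commands=[[0, 0, 0, 0, 0, 0, 40], [0, 0, 0, 0, 0, 0, 0], [0, 0, 0, 0, 0, 0, 0], [0, 0, 0, 0, 0, 0, 0], [0, 0, 0, 0, 0, 0, 0]])

```text
clock: 24.18
eef_pos: [0.5774, -0.2588, 0.0241]
tool_rot: [0.997, 0.08, 0.0, 0.0]
ft_force: [-1.4, -1.1, 5.0]
grip_width: 0.059
grip_force: 65.6
```

step_arm(commands=[[0, 0, 0, 0, 0, 0, 80], [0, 0, 0, 0, 0, 0, 100], [0, 0, 0, 0, 0, 0, 100], [0, 0, -0.02, 0, 0, 0, 100], [0, 0, -0.04, 0, 0, 0, 100], [0, 0, -0.04, 0, 0, 0, 100], [0, 0, -0.03, 0, 0, 0, 30], [0, 0, 0, 0, 0, 0, 0]])

```text
clock: 25.18
eef_pos: [0.5788, -0.2594, 0.1578]
tool_rot: [0.997, 0.08, 0.002, 0.001]
ft_force: [0.0, 0.0, -0.0]
grip_width: 0.0513
grip_force: 0.0
```

```bash
python3 - <<'E'
from h import *
s=arm.sense(); print(s["clock"],s["eef_pos"],R.from_quat(s["tool_rot"]).as_matrix()[:,1])
E
python3 p.py .666 -.2446 .14 -80.8 4 0
```

```text
25.175 [ 0.57884021 -0.25941982  0.15775079] [ 0.16013867 -0.98708927  0.0032209 ]
[ 0.5788 -0.2594  0.1578] [ 0.  0. -0.] 0.05132751482850916
[[0.0221, -0.0002, 0.0045, 0.0008, -0.0011, 0.0001, 0.0], [0.0221, -0.0002, 0.0045, 0.0008, -0.0011, 0.0001, 0.0], [0.0221, -0.0002, 0.0045, 0.0008, -0.0011, 0.0001, 0.0], [0.0221, -0.0002, 0.0045, 0.0008, -0.0011, 0.0001, 0.0]]
```

step_arm(commands=[[0.03, 0, 0, 0, 0, 0, 0], [0.035, 0, 0, 0, 0, 0, 0], [0.035, 0, 0, 0, 0, 0, 0], [0, 0, 0, 0, 0, 0, 0]])

```text
clock: 25.68
eef_pos: [0.6777, -0.2419, 0.1535]
tool_rot: [0.997, 0.081, 0.0, 0.0]
ft_force: [-0.4, 1.0, -0.0]
grip_width: 0.0
grip_force: 0.0
```

Run:
```python
from h import *
np.set_printoptions(precision=4,suppress=True)
P={}
for n in["top","side"]:
    p=arm.capture(n); np.save(f"pics/{n}_pile.npy",p["color"])
    i=p["color"].copy(); i=i[175:255,365:445] if n=="top" else i[240:320,290:370]
    P[n]=cv2.resize(i,(400,400),interpolation=cv2.INTER_CUBIC)
    # mark model edges
    for x in (0,):
        for z in(.024,.04,.052):
            pass
    W=cloud(p); m=(W[...,2]>.047)&(W[...,2]<.058)&(abs(W[...,0]-.577)<.09)&(abs(W[...,1]+.259)<.06)&(p["color"].max(-1)<140)
    a=np.radians(9.2); D=W[m][:,:2]-[.577,-.259]; D=D@np.array([[np.cos(a),-np.sin(a)],[np.sin(a),np.cos(a)]])
    print(n,m.sum(),np.percentile(D,[1,99],axis=0),np.median(W[m][:,2]))
    print(n,fit(p,.577,-.259,np.radians(9.2),.008,.052,True))
cv2.imwrite("pics/pile2.png",np.hstack([P["top"],P["side"]]))
s=arm.sense(); print(s["eef_pos"])
```

```text
Traceback (most recent call last):
IndexError: index -1 is out of bounds for axis 0 with size 0
```

Run:
```python
from h import *
np.set_printoptions(precision=4,suppress=True)
p=arm.capture("side")
print(fit(p,.577,-.259,np.radians(9.2),.008,.052,True))
i=p["color"][240:310,290:370]
i=cv2.resize(i,(800,700),interpolation=cv2.INTER_CUBIC)[:600]
cv2.imwrite("pics/pile2.png",cv2.convertScaleAbs(i,alpha=2.5,beta=-20))
a=np.radians(9.2)
for x in(-.06,.06):
  for z in(.008,.024,.04,.052):
    q=proj(p,np.array([[.577+x*np.cos(a)+.03*np.sin(a),-.259+x*np.sin(a)-.03*np.cos(a),z]]))[0]; print(x,z,((q+.5-[290,240])*10).round())
```

```text
[ 0.5771 -0.2598  8.2947  0.5977]
-0.06 0.008 [393. 688.]
-0.06 0.024 [400. 639.]
-0.06 0.04 [406. 590.]
-0.06 0.052 [411. 552.]
0.06 0.008 [725. 432.]
0.06 0.024 [734. 384.]
0.06 0.04 [744. 336.]
0.06 0.052 [751. 299.]
```

View pics/pile2.png

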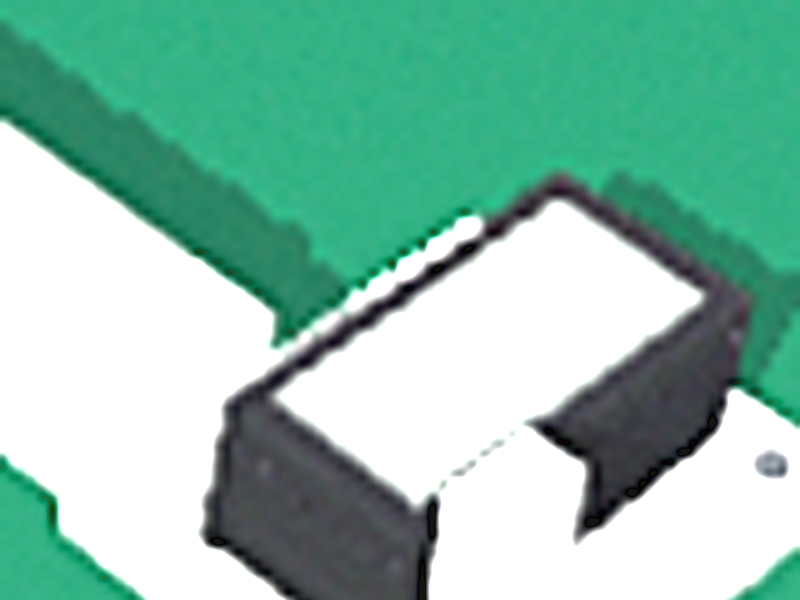

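Run:
```python
from h import *
p=arm.capture("side"); I=p["color"].max(-1).astype(float); G=objness(p,False)
a=np.radians(9.2)
def pt(x,y,z): return proj(p,np.array([[.577+x*np.cos(a)-y*np.sin(a),-.259+x*np.sin(a)+y*np.cos(a),z]]))[0]
for nm,X,Y in(("left",-.06,.03),("right",.06,-.03)):
  for z in np.arange(.008,.054,.002):
    u,v=pt(X,Y,z); du=(pt(X+.001,Y,z)-pt(X,Y,z))
    # sample along carrier x through the edge
    t=np.arange(-8,8.01,.25); L=[cv2.remap(I.astype(np.float32),np.float32([[u+du[0]*k]]),np.float32([[v+du[1]*k]]),cv2.INTER_LINEAR)[0,0] for k in t]
    L=np.array(L); dI=np.gradient(cv2.GaussianBlur(L[None],(0,0),2).ravel()); s=-1 if nm=="left" else 1
    k=np.argmax(dI*s); print(nm,round(z,3),"edge at mm",t[k],"contrast",L.min().round(),L.max().round())
```

```text
left 0.008 edge at mm -0.75 contrast 29.0 223.0
left 0.01 edge at mm -2.5 contrast 29.0 226.0
left 0.012 edge at mm -0.75 contrast 28.0 229.0
left 0.014 edge at mm -0.5 contrast 28.0 231.0
left 0.016 edge at mm -0.25 contrast 29.0 230.0
left 0.018 edge at mm -1.5 contrast 33.0 219.0
left 0.02 edge at mm -2.25 contrast 33.0 205.0
left 0.022 edge at mm -2.0 contrast 32.0 197.0
left 0.024 edge at mm 2.5 contrast 30.0 193.0
left 0.026 edge at mm 2.0 contrast 29.0 195.0
left 0.028 edge at mm 1.75 contrast 28.0 197.0
left 0.03 edge at mm 1.5 contrast 27.0 194.0
left 0.032 edge at mm 1.5 contrast 27.0 192.0
left 0.034 edge at mm 1.5 contrast 28.0 190.0
left 0.036 edge at mm 0.25 contrast 34.0 202.0
left 0.038 edge at mm -0.25 contrast 37.0 202.0
left 0.04 edge at mm -0.5 contrast 36.0 199.0
left 0.042 edge at mm 4.25 contrast 34.0 197.0
left 0.044 edge at mm 2.75 contrast 32.0 195.0
left 0.046 edge at mm 2.25 contrast 34.0 196.0
left 0.048 edge at mm 2.75 contrast 61.0 197.0
left 0.05 edge at mm 1.75 contrast 97.0 196.0
left 0.052 edge at mm 1.5 contrast 141.0 193.0
right 0.008 edge at mm -
[... 360 characters left out ...]
right 0.024 edge at mm -3.25 contrast 29.0 60.0
right 0.026 edge at mm 1.75 contrast 29.0 61.0
right 0.028 edge at mm 2.0 contrast 30.0 63.0
right 0.03 edge at mm 0.0 contrast 32.0 63.0
right 0.032 edge at mm 0.5 contrast 34.0 63.0
right 0.034 edge at mm -1.0 contrast 36.0 63.0
right 0.036 edge at mm -1.75 contrast 35.0 62.0
right 0.038 edge at mm 3.75 contrast 35.0 62.0
right 0.04 edge at mm 3.25 contrast 35.0 63.0
right 0.042 edge at mm 2.75 contrast 35.0 64.0
right 0.044 edge at mm 1.25 contrast 35.0 63.0
right 0.046 edge at mm 1.25 contrast 33.0 62.0
right 0.048 edge at mm -0.5 contrast 34.0 61.0
right 0.05 edge at mm -1.0 contrast 38.0 62.0
right 0.052 edge at mm -1.5 contrast 41.0 62.0
```

Run:
```python
from h import *
for n in("top","side"):
    p=arm.capture(n)
    for r in arm.place_of(p,"flux")[:1]: print(n,r["confidence"],px2w(p,r["at"],0))
    for r in arm.masks_of(p,"flux")[:1]:
        q=cloud(p)[r["region"]]; print(r["confidence"],np.nanpercentile(q,[2,50,98],axis=0).round(3))
```

```text
side 0.96 [ 0.72225148 -0.32514548  0.        ]
0.72 [[ 0.702 -0.352  0.002]
 [ 0.713 -0.337  0.06 ]
 [ 0.741 -0.312  0.111]]
```

step_arm(commands=[[-0.006, 0, 0.0215, 0, 0, 0, 0], [-0.006, 0, 0.0215, 0, 0, 0, 0], [0, 0, 0.0215, 0, 0, 0, 0], [0, 0, 0.0215, 0, 0, 0, 0], [0, 0, 0.0215, 0, 0, 0, 0], [0, 0, 0.02, 0, 0, 0, 0], [0, 0, 0.004, 0, 0, 0, 0], [0, 0, 0, 0, 0, 0, 0]])

```text
clock: 27.12
eef_pos: [0.6642, -0.2446, 0.0222]
tool_rot: [0.997, 0.08, -0.0, -0.0]
ft_force: [-0.1, 0.8, -0.4]
grip_width: 0.0001
grip_force: 0.0
```

```bash
cat > c.py <<'E'
from h import *
s=arm.sense(); a=np.radians(9.2); d=s["eef_pos"]-[.577,-.259,0]
print(s["clock"],"carrier",(d[0]*np.cos(a)+d[1]*np.sin(a)).round(4),(-d[0]*np.sin(a)+d[1]*np.cos(a)).round(4),d[2].round(4),R.from_quat(s["tool_rot"]).as_matrix()[:,1].round(3),s["ft_force"].round(1))
E
python3 c.py
```

```text
27.125 carrier 0.0884 0.0003 0.0222 [ 0.16  -0.987 -0.   ] [-0.1  0.8 -0.4]
```

step_arm(commands=[[-0.005, 0, 0, 0, 0, 0, 0], [-0.005, 0, 0, 0, 0, 0, 0], [-0.004, 0, 0, 0, 0, 0, 0], [0, 0, 0, 0, 0, 0, 0]])

```text
clock: 27.62
eef_pos: [0.65, -0.2469, 0.0226]
tool_rot: [0.997, 0.08, 0.0, 0.0]
ft_force: [-0.1, 0.4, 0.7]
grip_width: 0.0001
grip_force: 0.0
```

step_arm(commands=[[-0.001, 0, 0, 0, 0, 0, 0], [-0.001, 0, 0, 0, 0, 0, 0], [-0.001, 0, 0, 0, 0, 0, 0], [0, 0, 0, 0, 0, 0, 0]])

```text
clock: 28.12
eef_pos: [0.6475, -0.2473, 0.0223]
tool_rot: [0.997, 0.08, 0.0, 0.0]
ft_force: [0.5, 0.1, 0.3]
grip_width: -0.0005
grip_force: 0.4
```

step_arm(commands=[[-0.001, 0, 0, 0, 0, 0, 0], [-0.001, 0, 0, 0, 0, 0, 0], [0, 0, 0, 0, 0, 0, 0]])

```text
clock: 28.5
eef_pos: [0.6453, -0.2476, 0.0223]
tool_rot: [0.997, 0.08, -0.0, -0.0]
ft_force: [0.6, -0.1, 0.2]
grip_width: -0.0001
grip_force: 0.4
```

```bash
python3 c.py
```

```text
28.5 carrier 0.0692 0.0003 0.0223 [ 0.16  -0.987 -0.   ] [ 0.6 -0.1  0.2]
```

```bash
cat > e.py <<'E'
from h import *
p=arm.capture("side"); I=p["color"].max(-1).astype(float)
a=np.radians(9.2)
def pt(x,y,z): return proj(p,np.array([[.577+x*np.cos(a)-y*np.sin(a),-.259+x*np.sin(a)+y*np.cos(a),z]]))[0]
for nm,X,Y,s in(("left",-.06,.03,-1),("right",.06,-.03,1)):
  b,t=pt(X,Y,.008),pt(X,Y,.052); d=pt(X+.001,Y,.03)-pt(X,Y,.03); m=(t[0]-b[0])/(t[1]-b[1]); h=d[0]-m*d[1]
  S={}
  for v in range(int(np.ceil(t[1]))+1,int(b[1])):
    k=(v-b[1])/(t[1]-b[1]); z=.008+k*.044; u=b[0]+k*(t[0]-b[0])
    u0=int(round(u)); seg=I[v,u0-5:u0+6] # threshold
    o=objness(p,False)[v,u0-5:u0+6]*(seg<75)
    cnt=o.sum() # dark object pixels in window
    e=(u0+5.5-cnt) if s<0 else (u0-5.5+cnt)
    tier="base" if z<.024 else "mid" if z<.04 else "cover"
    S.setdefault(tier,[]).append((e-u)/h)
  print(nm,{k:(np.mean(q).round(2),np.round(q,1)) for k,q in S.items()})
E
python3 e.py
```

```text
left {'cover': (np.float64(-0.22), array([-0.5, -0.2,  0.1])), 'mid': (np.float64(1.06), array([0.4, 0.7, 1.1, 1.4, 1.7])), 'base': (np.float64(-0.17), array([-1.5, -1.2,  2.7, -0.6]))}
right {'cover': (np.float64(-3.11), array([-3.5, -2.7])), 'mid': (np.float64(-1.86), array([-1.8, -0.9, -0.1, -3.7, -2.8])), 'base': (np.float64(-1.76), array([-1.9, -1.1, -0.2, -3.8]))}
```

step_arm(commands=[[-0.001, 0, 0, 0, 0, 0, 0], [0, 0, 0, 0, 0, 0, 0], [0.006, 0, 0, 0, 0, 0, 0], [0.01, 0, 0, 0, 0, 0, 0], [0, 0, -0.03, 0, 0, 0, 0], [0, 0, -0.04, 0, 0, 0, 0], [0, 0, -0.04, 0, 0, 0, 0], [0, 0, -0.02, 0, 0, 0, 0]])

```text
clock: 29.55
eef_pos: [0.6616, -0.2454, 0.1547]
tool_rot: [0.997, 0.08, 0.001, 0.001]
ft_force: [-0.5, -0.1, -0.1]
grip_width: 0.0
grip_force: 0.0
```

```bash
python3 p.py .4893 -.0119 .14 9.2 10 0
```

```text
[ 0.6616 -0.2454  0.1547] [-0.5 -0.1 -0.1] 2.889444166542021e-05
[[-0.0133, -0.0258, 0.0014, 0.0003, -0.0001, -0.157, 0.0], [-0.0091, -0.0276, 0.0014, 0.0003, -0.0001, -0.157, 0.0], [-0.0046, -0.0286, 0.0014, 0.0003, -0.0001, -0.157, 0.0], [-0.0001, -0.029, 0.0014, 0.0003, -0.0001, -0.157, 0.0], [0.0044, -0.0287, 0.0014, 0.0003, -0.0001, -0.157, 0.0], [0.0089, -0.0276, 0.0014, 0.0003, -0.0001, -0.157, 0.0], [0.0131, -0.0259, 0.0014, 0.0003, -0.0001, -0.157, 0.0], [0.017, -0.0235, 0.0015, 0.0003, -0.0001, -0.157, 0.0], [0.0204, -0.0206, 0.0015, 0.0003, -0.0001, -0.157, 0.0], [0.0234, -0.0171, 0.0015, 0.0003, -0.0001, -0.157, 0.0]]
```

step_arm(commands=[[-0.0133, -0.0258, 0.0014, 0, 0, -0.157, 0], [-0.0091, -0.0276, 0.0014, 0, 0, -0.157, 0], [-0.0046, -0.0286, 0.0014, 0, 0, -0.157, 0], [0, -0.029, 0.0014, 0, 0, -0.157, 0], [0.0044, -0.0287, 0.0014, 0, 0, -0.157, 0], [0.0089, -0.0276, 0.0014, 0, 0, -0.157, 0], [0.0131, -0.0259, 0.0014, 0, 0, -0.157, 0], [0.017, -0.0235, 0.0015, 0, 0, -0.157, 0], [0.0204, -0.0206, 0.0015, 0, 0, -0.157, 0], [0.0234, -0.0171, 0.0015, 0, 0, -0.157, 0]])

```text
clock: 30.8
eef_pos: [0.4876, -0.0108, 0.1376]
tool_rot: [0.646, 0.763, -0.0, -0.0]
ft_force: [-0.0, -0.5, 0.4]
grip_width: 0.0001
grip_force: 0.0
```

```bash
python3 c.py
python3 - <<'E'
from h import *
P=[]
for n,c in(("top",(175,255,310,430)),("side",(230,310,250,370))):
    p=arm.capture(n); i=p["color"][c[0]:c[1],c[2]:c[3]]
    P.append(cv2.convertScaleAbs(cv2.resize(i,None,fx=3.75*1.75,fy=3.75*1.75,interpolation=cv2.INTER_CUBIC)[:,:786],alpha=1.8,beta=0))
    r=arm.masks_of(p,"rod_mid")
    if r and n=="top":
        q=cloud(p)[r[0]["region"]];q=q[(q[:,2]>.064)&(q[:,2]<.075)]; a=np.radians(9.2); d=q[:,:2]-[.577,-.259]; M=d@np.array([[np.cos(a),-np.sin(a)],[np.sin(a),np.cos(a)]])
        print(np.percentile(M,[0,1,50,99,100],axis=0).round(4))
        l=cv2.fitLine(M.astype(np.float32),cv2.DIST_HUBER,0,.01,.01).ravel(); print("line x_c at y",l[2:]," slope deg",np.degrees(l[0]/l[1]))
    if n=="top":
        m=(p["color"].max(-1)<150)
        W=cloud(p); m=(abs(W[...,2]-.052)<.006)&(abs(W[...,0]-.577)<.09)&(abs(W[...,1]+.259)<.06)
        q=W[m]; d=q[:,:2]-[.577,-.259]; M=d@np.array([[np.cos(a),-np.sin(a)],[np.sin(a),np.cos(a)]]); print("cover",len(M),cv2.minAreaRect((M*1000).astype(np.float32)))
cv2.imwrite("pics/pre.png",cv2.resize(np.vstack(P),(450,600)))
E
python3 e.py
```

```text
30.8 carrier -0.0486 0.2593 0.1376 [ 0.986  0.164 -0.001] [-0.  -0.5  0.4]
left {'cover': (np.float64(-0.22), array([-0.5, -0.2,  0.1])), 'mid': (np.float64(-1.07), array([ 0.4,  0.7, -2.5, -2.2, -1.9])), 'base': (np.float64(-0.17), array([-1.5, -1.2,  2.7, -0.6]))}
right {'cover': (np.float64(-3.11), array([-3.5, -2.7])), 'mid': (np.float64(-2.76), array([-1.8, -0.9, -4.6, -3.7, -2.8])), 'base': (np.float64(-1.76), array([-1.9, -1.1, -0.2, -3.8]))}Traceback (most recent call last):
  File "<stdin>", line 14, in <module>
NameError: name 'a' is not defined
```

step_arm(commands=[[0, 0.001, 0.015, 0, 0, 0, 0], [0, 0, 0.015, 0, 0, 0, 0], [0, 0, 0.015, 0, 0, 0, 0], [0, 0, 0.015, 0, 0, 0, 0], [0, 0, 0.013, 0, 0, 0, 0], [0, 0, 0.002, 0, 0, 0, 0], [-0.005, 0, 0, 0, 0, 0, 0], [0, 0, 0, 0, 0, 0, 0]])

```text
clock: 31.95
eef_pos: [0.4904, -0.0168, 0.0635]
tool_rot: [0.648, 0.761, 0.0, 0.0]
ft_force: [0.2, 0.6, 0.1]
grip_width: -0.0001
grip_force: 0.0
```

```bash
python3 c.py
python3 - <<'E'
from h import *
P=[]; a=np.radians(9.2)
for n,c in(("top",(175,255,310,430)),("side",(220,310,240,375))):
    p=arm.capture(n); i=p["color"][c[0]:c[1],c[2]:c[3]]
    P.append(cv2.convertScaleAbs(cv2.resize(i,(600,400) if n=="top" else (600,400),interpolation=cv2.INTER_CUBIC),alpha=1.3,beta=0))
    for r in arm.masks_of(p,"rod_mid")[:1]:
        q=cloud(p)[r["region"]];q=q[(q[:,2]>.064)&(q[:,2]<.075)]; d=q[:,:2]-[.577,-.259]; M=d@np.array([[np.cos(a),-np.sin(a)],[np.sin(a),np.cos(a)]])
        print(n,np.percentile(M,[1,50,99],axis=0).round(4))
    if n=="top":
        W=cloud(p); m=(abs(W[...,2]-.052)<.006)&(abs(W[...,0]-.577)<.09)&(abs(W[...,1]+.259)<.06)
        d=W[m][:,:2]-[.577,-.259]; M=d@np.array([[np.cos(a),-np.sin(a)],[np.sin(a),np.cos(a)]]); print("cover",len(M),np.percentile(M,[1,99],axis=0).round(4))
cv2.imwrite("pics/pre.png",cv2.resize(np.vstack(P),(450,600)))
E
```

```text
31.95 carrier -0.0467 0.253 0.0635 [0.987 0.159 0.001] [0.2 0.6 0.1]
top [[-0.0537  0.0571]
 [-0.0471  0.0766]
 [-0.0393  0.0977]]
cover 1212 [[-0.0603 -0.0388]
 [ 0.0576  0.0608]]
side [[-0.0588  0.0565]
 [-0.0529  0.1332]
 [-0.0428  0.2224]]
```

View pics/pre.png

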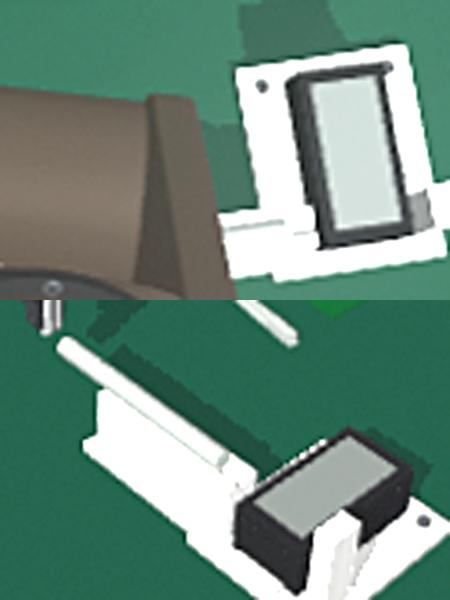

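step_arm(commands=[[-0.005, 0, 0.0015, 0, 0, 0, 0], [-0.006, 0, 0, 0, 0, 0, 0], [-0.006, 0, 0, 0, 0, 0, 0], [-0.008, 0, 0, 0, 0, 0, 0], [-0.01, 0, 0, 0, 0, 0, 0], [-0.01, 0, 0, 0, 0, 0, 0], [-0.01, 0, 0, 0, 0, 0, 0], [-0.01, 0, 0, 0, 0, 0, 0], [-0.008, 0, 0, 0, 0, 0, 0], [0, 0, 0, 0, 0, 0, 0]])

```text
clock: 33.4
eef_pos: [0.5016, -0.0891, 0.0615]
tool_rot: [0.649, 0.761, -0.0, 0.0]
ft_force: [-0.9, 0.2, -0.8]
grip_width: -0.0003
grip_force: 0.0
```

step_arm(commands=[[-0.008, 0, 0, 0, 0, 0, 0], [-0.008, 0, 0, 0, 0, 0, 0], [-0.006, 0, 0, 0, 0, 0, 0], [-0.004, 0, 0, 0, 0, 0, 0], [-0.003, 0, 0, 0, 0, 0, 0], [0, 0, 0, 0, 0, 0, 0]])

```text
clock: 34.15
eef_pos: [0.5064, -0.1173, 0.0615]
tool_rot: [0.648, 0.761, 0.0, 0.0]
ft_force: [0.1, 0.4, -0.3]
grip_width: 0.0001
grip_force: 0.0
```

```bash
python3 c.py
```

```text
34.15 carrier -0.0471 0.1511 0.0615 [0.987 0.159 0.   ] [ 0.1  0.4 -0.3]
```

step_arm(commands=[[-0.0015, 0, 0, 0, 0, 0, 0], [-0.0015, 0, 0, 0, 0, 0, 0], [-0.0015, 0, 0, 0, 0, 0, 0], [-0.001, 0, 0, 0, 0, 0, 0], [0, 0, 0, 0, 0, 0, 0]])

```text
clock: 34.78
eef_pos: [0.5071, -0.1226, 0.0615]
tool_rot: [0.648, 0.761, 0.0, 0.0]
ft_force: [0.4, -0.1, 0.2]
grip_width: -0.0001
grip_force: 0.2
```

step_arm(commands=[[-0.001, 0, 0, 0, 0, 0, 0], [-0.001, 0, 0, 0, 0, 0, 0], [0, 0, 0, 0, 0, 0, 0]])

```text
clock: 35.15
eef_pos: [0.5074, -0.1243, 0.0615]
tool_rot: [0.648, 0.761, 0.0, -0.0]
ft_force: [0.4, 4.9, 1.1]
grip_width: 0.0001
grip_force: 2.2
```

step_arm(commands=[[-0.0005, 0, 0, 0, 0, 0, 0], [-0.0005, 0, 0, 0, 0, 0, 0], [0, 0, 0, 0, 0, 0, 0]])

```text
clock: 35.52
eef_pos: [0.5072, -0.1245, 0.0614]
tool_rot: [0.648, 0.761, 0.0, -0.001]
ft_force: [1.0, 15.3, 3.3]
grip_width: -0.0004
grip_force: 7.2
```

```bash
python3 c.py
```

```text
35.525 carrier -0.0474 0.1439 0.0614 [ 0.987  0.159 -0.001] [ 1.  15.3  3.3]
```

Firm contact at y_c = 0.144, which matches home. I back off slowly, rise and check.

step_arm(commands=[[0.001, 0, 0, 0, 0, 0, 0], [0.002, 0, 0, 0, 0, 0, 0], [0.01, 0, 0, 0, 0, 0, 0], [0.02, 0, 0, 0, 0, 0, 0], [0.02, 0, -0.02, 0, 0, 0, 0], [0.03, 0, -0.04, 0, 0, 0, 0], [0.04, 0, -0.04, 0, 0, 0, 0], [0.04, 0, 0, 0, 0, 0, 0], [0.04, 0, 0, 0, 0, 0, 0], [0, 0, 0, 0, 0, 0, 0]])

```text
clock: 36.78
eef_pos: [0.474, 0.0778, 0.1616]
tool_rot: [0.647, 0.762, 0.0, -0.0]
ft_force: [0.3, -0.3, 0.3]
grip_width: 0.0
grip_force: 0.0
```

```bash
python3 c.py
python3 - <<'E'
from h import *
P=[]; a=np.radians(9.2)
for n,c in(("top",(170,260,305,440)),("side",(230,320,240,375))):
    p=arm.capture(n); i=p["color"][c[0]:c[1],c[2]:c[3]]
    P.append(cv2.resize(i,(450,300),interpolation=cv2.INTER_CUBIC))
    for r in arm.masks_of(p,"rod_mid")[:1]:
        q=cloud(p)[r["region"]];q=q[(q[:,2]>.064)&(q[:,2]<.075)]; d=q[:,:2]-[.577,-.259]; M=d@np.array([[np.cos(a),-np.sin(a)],[np.sin(a),np.cos(a)]])
        print(n,np.percentile(M,[1,50,99],axis=0).round(4))
cv2.imwrite("pics/fin.png",cv2.convertScaleAbs(np.vstack(P),alpha=1.3))
E
python3 e.py
```

```text
36.775 carrier -0.0478 0.349 0.1616 [ 0.987  0.163 -0.   ] [ 0.3 -0.3  0.3]
top [[-0.0601 -0.0545]
 [-0.0443 -0.04  ]
 [-0.0318  0.103 ]]
side [[-0.058  -0.0314]
 [-0.0528  0.0422]
 [-0.0432  0.1294]]
left {'cover': (np.float64(-0.22), array([-0.5, -0.2,  0.1])), 'mid': (np.float64(-1.07), array([ 0.4,  0.7, -2.5, -2.2, -1.9])), 'base': (np.float64(-0.17), array([-1.5, -1.2,  2.7, -0.6]))}
right {'cover': (np.float64(-3.11), array([-3.5, -2.7])), 'mid': (np.float64(-2.76), array([-1.8, -0.9, -4.6, -3.7, -2.8])), 'base': (np.float64(-1.76), array([-1.9, -1.1, -0.2, -3.8]))}
```

View pics/fin.png

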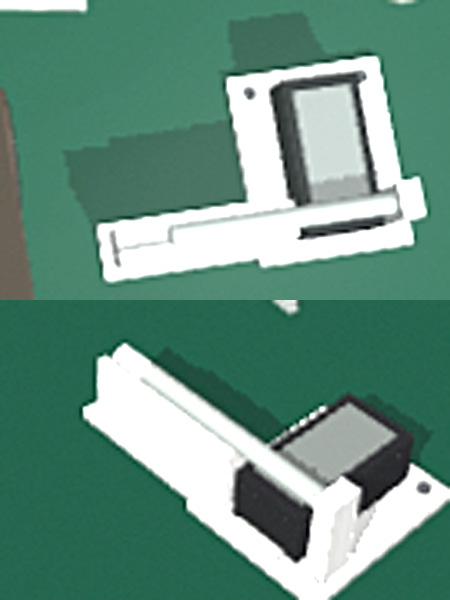

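```bash
python3 -c "
from rig import arm; print(arm.job_done())"
```

```text
the job is handed in; nothing more can be done
None
```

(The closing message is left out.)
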